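Push the height-pin clips of the slab roller home

TASK

The hairpin clips on the slab roller's two height pins have only been started in their cross holes. Push each clip straight down, fully home, so that its sprung arm snaps over the pin and hugs the shank, and leave the things lying around the machine where they are.

Things in the scene. Friction and masses are not known exactly. Their poses are not given: they have to be found in the camera images.
- slab_roller: Bench slab roller, fixed. Origin on the table under its middle; x the feed direction (away from the robot), y along the roller to the left, z up; yaw varies. Plywood bed 400 x 328 mm, x -190 to 210, top at z 85. Steel roller 80 mm dia along y, axis z 131. At y +200 and -200 an upright: two flat green cheeks, outer faces x +-40, 50 mm wide, cap 96 x 56 mm, its bolt heads reach z 234.
- handwheel (a point): Hub of the fixed spoked handwheel at the machine's right end (machine y -268, z 131 mm): rim 226 mm dia in the x-z plane, its top at z 244 mm; its wooden handle reaches y -343.
- pin_left (a point): Middle of the cross hole of the left height pin (machine x 55, y +200, z 175 mm; axes as the machine's). The pin is a fixed round steel bar, 22 mm dia, lying along machine x through the upright; its end sticks out 29 mm from the front (+x) cheek, with a washer. The hole runs vertically through that end, 5.4 mm wide, 15 mm from the cheek.
- clip_left: Hairpin clip of 4 mm steel wire, R-shaped, 98 mm tall, 30 g, loose, upright in the left pin's hole; it may lean a little and be turned up to 0.15 rad. z up its straight leg, y to its sprung arm, which is on the machine's +y side. Origin on the leg's axis: meets the pin point when the clip is home, starts about 17 mm above it, the leg's tip inside the hole, the arm's flared tip on the shank.
- clip_left_eye (a point): Top of the left clip's round eye (24 mm across), the place to push: clip y 10, z 70 mm. Home, it is 70 mm above the pin point and 10 mm to the machine's +y side. Pushed straight down, the clip takes about 10 N while its arm spreads over the shank, then snaps and stops; the stop bears 25 N.
- clip_left_spring (a joint): Opening of the left clip's sprung arm about its eye, rad: 0 closed (free, or hugging the shank), about 0.06 when spread over the widest part of the shank; a spring closes it.
- pin_right (a point): Middle of the cross hole of the right height pin (machine x 55, y -200, z 175 mm; axes as the machine's). The pin is a fixed round steel bar, 22 mm dia, lying along machine x through the upright; its end sticks out 29 mm from the front (+x) cheek, with a washer. The hole runs vertically through that end, 5.4 mm wide, 15 mm from the cheek.
- clip_right: Hairpin clip of 4 mm steel wire, R-shaped, 98 mm tall, 30 g, loose, upright in the right pin's hole; it may lean a little and be turned up to 0.15 rad. z up its straight leg, y to its sprung arm, which is on the machine's -y side. Origin on the leg's axis: meets the pin point when the clip is home, starts about 17 mm above it, the leg's tip inside the hole, the arm's flared tip on the shank.
- clip_right_eye (a point): Top of the right clip's round eye (24 mm across), the place to push: clip y 10, z 70 mm. Home, it is 70 mm above the pin point and 10 mm to the machine's -y side. Pushed straight down, the clip takes about 10 N while its arm spreads over the shank, then snaps and stops; the stop bears 25 N.
- clip_right_spring (a joint): Opening of the right clip's sprung arm about its eye, rad: 0 closed (free, or hugging the shank), about 0.06 when spread over the widest part of the shank; a spring closes it.
- tile: Bystander: terracotta tile 100 x 100 x 10 mm lying on the bed beyond the roller; origin under its centre.
- rib: Bystander: round wooden rib, 68 mm dia, 6 mm thick, on the bed on the robot's side of the roller; origin under its centre.
- jar: Bystander: glazed jar 80 mm dia, 95 mm tall, brushes standing up to 0.22 m, on the table left of the machine; origin under its centre.
- paddle: Bystander: flat wooden paddle 270 mm long, 70 mm wide, 14 mm thick, on the table right of the machine; origin under it, handle to its -x.

How it is judged:
At the end, for the whole second after the job is handed in: Both clips are home and at rest: each clip's seat point (its origin) within 4 mm of the middle of its pin's cross hole, its sprung arm closed on the shank (under 0.02 rad open) and the clip square across the pin within 0.3 rad (distance between clip_left and pin_left below 0.004 m and value of joint each of clip_left_spring, clip_right_spring below 0.02 rad and angle between the x axis of each of clip_left, clip_right and the x axis of slab_roller, either way round below 0.3 rad and linear speed of each of clip_left, clip_right below 0.02 m/s and distance between clip_right and pin_right below 0.004 m); the robot touches nothing.
It fails at once if the tile is shifted by more than 20 mm (distance of tile from where it was at the start of the episode above 0.02 m).
It fails at once if the rib is shifted by more than 20 mm (distance of rib from where it was at the start of the episode above 0.02 m).
It fails at once if the jar is shifted by more than 20 mm (distance of jar from where it was at the start of the episode above 0.02 m).
It fails at once if the paddle is shifted by more than 20 mm (distance of paddle from where it was at the start of the episode above 0.02 m).
It also fails if it takes over 38 s, if anything falls off the work surface, if the arm or the gripper's body presses on something with over 40 N, if the wrist force passes 120 N, or if a joint passes its speed limit or range.

ROBOT

A 6-joint arm with a two-finger parallel gripper is mounted at the origin on the work surface. World frame = base frame: x ahead of the robot, y to its left, z up, the work surface at z = 0. Lengths are in m, angles in rad, forces in N, time in s.
With the tool pointing down it reaches from about 0.3 to 0.95 m from the base axis. Payload 3.1 kg.
Tool frame: the origin (TCP) lies between the finger pads; the fingertips stand arm.tip_extent ahead of it and the grasp point (between the pads) lies 2 mm behind it (arm.tip_extent is the distance from the TCP to the fingertips, in m); z points along the fingers, y is the line along which they close (so a half turn about z gives the same grasp; the last joint's range is limited). The gripper opens to 85 mm and grips with 20 to 120 N. Pads are 22 mm wide; open, the fingers measure 114 mm over their backs; the gripper's body (76 mm by 85 mm) begins 54 mm behind the grasp point. The pads swing forward as they close: fully open they stand 13 mm farther back than shut.
Start: joints at [-1.368, 0.308, 1.634, -0, 1.2, -0.07], TCP at [0.168, -0.602, 0.248] pointing down, gripper open.
Joint ranges: [-3.06, 3.06], [-0.79, 1.96], [0.05, 2.63], [-1.19, 4.34], [0.05, 2.64], [-2.94, 2.94]. Speed limits (rad/s): [2.79, 2.79, 3.14, 3.14, 3.14, 3.14].

INTERFACE

Orientations are given as a unit quaternion [x, y, z, w].
In Python, from rig import arm gives the robot as it stands.
- The arm moves only by the tool jog_arm, called after ">>>" as a command line: name --argument value ..., lists and objects as JSON in quotes. Schema: {"type":"object","properties":{"increments":{"type":"array","items":{"type":"object","properties":{"finger_gap":{"type":"number"},"xyz":{"type":"array","items":{"type":"number"},"minItems":3,"maxItems":3},"rotvec":{"type":"array","items":{"type":"number"},"minItems":3,"maxItems":3}},"additionalProperties":false,"required":["finger_gap"]},"minItems":1,"maxItems":20},"only":{"type":"string"},"quiet":{"type":"boolean"},"lines":{"type":"string"}},"required":["increments"],"additionalProperties":false}. increments is a list of rows, 1 to 20 of them, each an object with the fields finger_gap (the finger opening in m), xyz (a list: dx, dy, dz in m), rotvec (a list: a rotation vector rx, ry, rz in rad); a field left out counts as zero (the opening has to be given); each row is the pose to reach, as a shift and turn from the pose commanded when the call began, along the tool's axes at that moment; what a row does not reach only later rows make up. A row lasts 1/12 s, in which the tool goes at most 0.0417 m and 0.125 rad, less where a joint would pass 70% of its speed; a pose out of reach is approached as far as the arm can. The fingers move at their own pace and stop on an object; the grip force is fixed at half the most. Time passes only in rows, so rows that do not move let the fingers close. The tool returns the time, the measured TCP pose, the force, the opening and the grip force at its end. only (a regular expression) keeps the lines of the reply that match it, lines (a string "A,B") keeps lines A to B, and quiet returns only ok. Input that does not fit is refused with a message, and nothing moves.
- arm.state(): the state, without advancing time (a new reading comes with each control period).
- arm.capture(name): name is "scene" or "top" or "wrist"; returns the picture (384x512x3 uint8, blue, green, red); there is no depth.
- arm.get_calibration(name): a dict with "fx", "fy", "cx", "cy" (pixels), "R" (3x3) and "t" (3): a world point X has camera coordinates R X + t; the wrist camera has in their place "mount" (4x4, takes a point from camera to tool coordinates, whose origin is the TCP and whose axes are the flange's). Camera axes: x right, y down, z forward; pixel columns grow to the right and rows downward; lengths in m; the calibration is good to about 2 mm. A picture is of the moment at which its call begins: read the wrist's pose just before it. get_calibration takes no time and is no camera call.
- arm.hand_in(): hands the job in; it is judged then, once.
The state is a dict: "t": time; "joint_positions": joint angles; "dq": joint speeds; "joint_torque": joint torques, N m; "ee_pos": TCP position; "eef_rot": TCP orientation; "contact_force": force on the tool from outside, world axes, zero at the start; "wrist_torque": the same for the moment, N m; "gripper_width": finger opening in m; "finger_force": force on a finger pad.
Only numpy, scipy, OpenCV 4.12 (cv2) and the standard library are available. Lean on these libraries where they do the work, as an engineer would, in place of code of your own. Each camera call takes 0.05 s, during which the arm holds its last target. There are 200 camera calls.

## Working session

There is one attempt and no reset: what is moved stays moved. The work goes in short steps, Python scripts to look and compute and a tool call to move; the robot and the scene stay as the last step left them, time stands still between calls to the robot, and variables do not carry over. Pictures are saved under pics/ and viewed, at most 10 in all, crops included, and the job is handed in when it is done.

```bash
mkdir -p pics; ls; python3 - <<'E'
from rig import arm
import cv2
s=arm.state();print(s['t'],s['ee_pos'],s['eef_rot'],arm.tip_extent)
for n in ("scene","top"):
    cv2.imwrite(f"pics/{n}0.png",arm.capture(n));c=arm.get_calibration(n);print(n,c)
print(arm.get_calibration("wrist"))
E
```

```text
pics
rig.py
0.0 [ 0.16820357 -0.60112913  0.24705344] [ 9.90713017e-01  1.35964746e-01 -6.51038316e-05 -1.14075263e-03] 0.017
scene {'fx': 403.9132895953117, 'fy': 403.9132895953117, 'cx': 250.3283554528319, 'cy': 186.5278853352758, 'R': array([[-0.79512652,  0.60631805,  0.01233857],
       [ 0.41192345,  0.55490551, -0.72277171],
       [-0.44507627, -0.56961241, -0.69097671]]), 't': array([ 0.44740195, -0.10250082,  1.43320785])}
top {'fx': 386.2063558810589, 'fy': 386.2063558810589, 'cx': 258.2957257050966, 'cy': 188.85848220488376, 'R': array([[ 0.00714499, -0.99996298,  0.00479533],
       [-0.99321196, -0.00765335, -0.11606644],
       [ 0.11609885, -0.00393348, -0.99322988]]), 't': array([-0.01990979,  0.54718153,  1.23622551])}
{'fx': 301.2848113817837, 'fy': 301.2848113817837, 'cx': 254.52019979448943, 'cy': 192.77124211437277, 'mount': array([[ 4.29252110e-04, -9.64199670e-01, -2.65176947e-01,
         6.62064851e-02],
       [ 9.99998907e-01,  3.87559793e-05,  1.47781753e-03,
        -1.52545884e-03],
       [-1.41463398e-03, -2.65177291e-01,  9.64198633e-01,
        -1.24986667e-01],
       [ 0.00000000e+00,  0.00000000e+00,  0.00000000e+00,
         1.00000000e+00]])}
```

View pics/scene0.png

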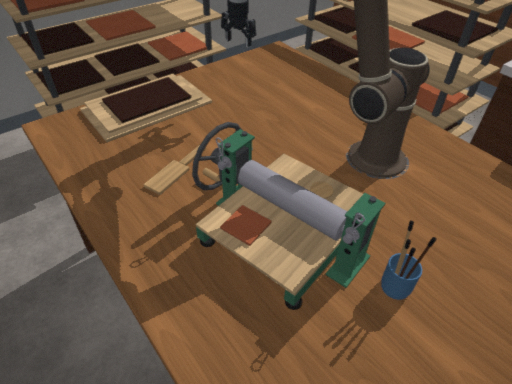

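View pics/top0.png

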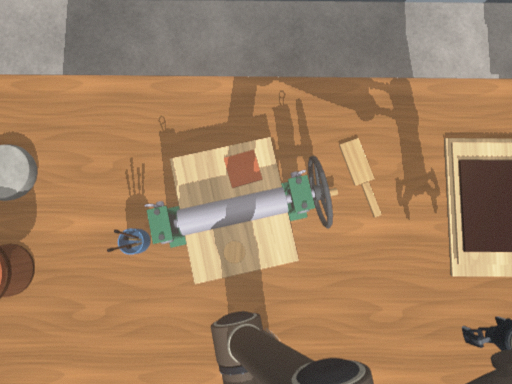

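The scene picture shows the machine with the left upright near (360,230) and the right one near (237,165). In the top picture the bed corners are at about (172,158), (270,138), (297,260) and (195,283), and the caps at (162,225) and (300,197). Next I fit the machine pose and enlarge the clips.

```bash
cat > h.py <<'E'
import numpy as np, cv2
from rig import arm
def proj(n,X):
    c=arm.get_calibration(n); p=np.atleast_2d(X)@c["R"].T+c["t"]
    return np.c_[c["fx"]*p[:,0]/p[:,2]+c["cx"],c["fy"]*p[:,1]/p[:,2]+c["cy"]]
def ray(n,uv):
    c=arm.get_calibration(n); d=c["R"].T@[(uv[0]-c["cx"])/c["fx"],(uv[1]-c["cy"])/c["fy"],1]
    return -c["R"].T@c["t"],d
def onz(n,uv,z):
    o,d=ray(n,uv); return o+d*(z-o[2])/d[2]
def m2w(q,X):
    c,s=np.cos(q[2]),np.sin(q[2]); X=np.atleast_2d(X)
    return np.c_[q[0]+c*X[:,0]-s*X[:,1],q[1]+s*X[:,0]+c*X[:,1],X[:,2]]
E
python3 - <<'E'
from h import *
from scipy.optimize import least_squares
M=np.array([[.21,.164,.085],[.21,-.164,.085],[-.19,-.164,.085],[-.19,.164,.085]])
uv=np.array([[172,158],[270,138],[297,260],[195,283]])
r=least_squares(lambda q:(proj("top",m2w(q,M))-uv).ravel(),[.5,0,0.2]);q=r.x
print(q,r.fun)
np.save("q.npy",q)
E=m2w(q,[[.055,.21,.262],[.055,-.21,.262]]);print(E)
T=cv2.imread("pics/top0.png");S=cv2.imread("pics/scene0.png")
out=[]
for n,I in(("top",T),("scene",S)):
    for e in E:
        u=proj(n,e)[0];x,y=int(u[0])-30,int(u[1])-22
        print(n,u,"crop origin",x,y)
        out.append(cv2.resize(I[y:y+50,x:x+66],None,fx=6,fy=6,interpolation=cv2.INTER_CUBIC))
cv2.imwrite("pics/crop.png",np.vstack([np.hstack(out[:2]),np.hstack(out[2:])]))
E
```

```text
[0.46897932 0.05939232 0.21624413] [-1.84542815 -0.44092487  1.21556413 -1.30449762  1.66641301  0.93667842
 -1.03121463  0.58934272]
[[ 0.4776402   0.27630241  0.262     ]
 [ 0.56775656 -0.13391588  0.262     ]]
top [149.02207753 203.94873353] crop origin 119 181
top [302.49950347 171.77717729] crop origin 272 149
scene [359.46886797 213.17732586] crop origin 329 191
scene [219.54018909 136.85131904] crop origin 189 114
```

View pics/crop.png

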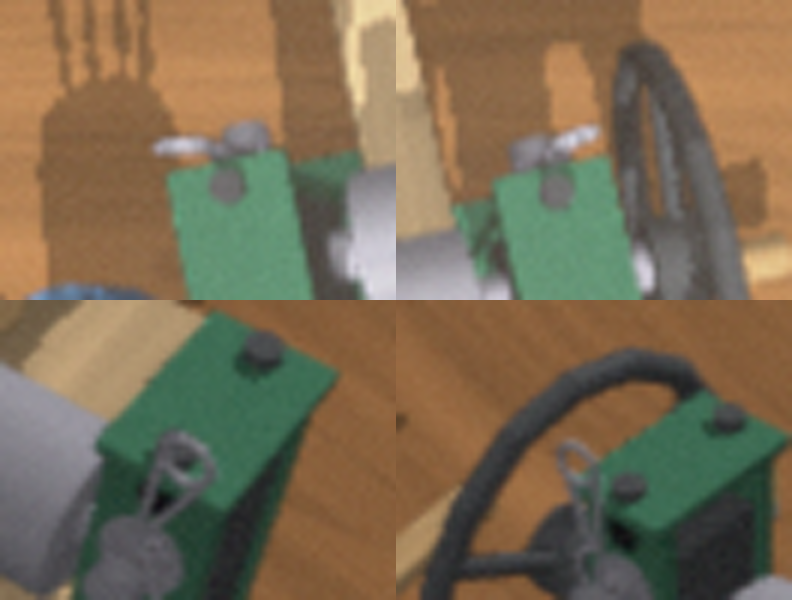

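The crops show both eyes clearly. The left eye is centred in the top view near (149.3,205.3), with its top in the scene view at (359.8,213.8). The right eye is at (302,171.8) and (218.8,137.8). All are within 1.5 px of prediction.

```bash
cat >> h.py <<'E'
from scipy.spatial.transform import Rotation as Ro
def rel(P):
    s=arm.state(); return Ro.from_quat(s["eef_rot"]).as_matrix().T@(np.array(P)-s["ee_pos"])
def wproj(X,s=None):
    s=s or arm.state(); c=arm.get_calibration("wrist"); R=Ro.from_quat(s["eef_rot"]).as_matrix()
    p=np.c_[(np.atleast_2d(X)-s["ee_pos"])@R,np.ones(len(np.atleast_2d(X)))]@np.linalg.inv(c["mount"]).T
    return np.c_[c["fx"]*p[:,0]/p[:,2]+c["cx"],c["fy"]*p[:,1]/p[:,2]+c["cy"]]
E
python3 - <<'E'
from h import *
for nm,a,b in(("L",(149.3,205.3),(359.8,213.8)),("R",(302,171.8),(218.8,137.8))):
    o1,d1=ray("top",a);o2,d2=ray("scene",b)
    t=np.linalg.lstsq(np.c_[d1,-d2],o2-o1,rcond=None)[0]
    print(nm,o1+d1*t[0],o2+d2*t[1])
print(rel([.568,-.134,.34]))
print(Ro.from_quat(arm.state()["eef_rot"]).as_matrix().round(3))
E
```

```text
L [0.47432545 0.27654198 0.25795815] [0.47486773 0.27589263 0.25781653]
R [ 0.56816386 -0.13291535  0.25904959] [ 0.56990922 -0.1344292   0.25951271]
[ 0.51087394 -0.3423966  -0.0920473 ]
[[ 0.963  0.269 -0.   ]
 [ 0.269 -0.963  0.002]
 [ 0.    -0.002 -1.   ]]
```

>>> jog_arm --increments '[{"finger_gap":0,"xyz":[0,0,-0.04]},{"finger_gap":0,"xyz":[0.02,-0.01,-0.08],"rotvec":[0,0,0.02]},{"finger_gap":0,"xyz":[0.055,-0.035,-0.09],"rotvec":[0,0,0.056]},{"finger_gap":0,"xyz":[0.09,-0.06,-0.092],"rotvec":[0,0,0.056]},{"finger_gap":0,"xyz":[0.125,-0.083,-0.092],"rotvec":[0,0,0.056]},{"finger_gap":0,"xyz":[0.16,-0.107,-0.092],"rotvec":[0,0,0.056]},{"finger_gap":0,"xyz":[0.195,-0.13,-0.092],"rotvec":[0,0,0.056]},{"finger_gap":0,"xyz":[0.23,-0.154,-0.092],"rotvec":[0,0,0.056]},{"finger_gap":0,"xyz":[0.265,-0.177,-0.092],"rotvec":[0,0,0.056]},{"finger_gap":0,"xyz":[0.3,-0.2,-0.092],"rotvec":[0,0,0.056]},{"finger_gap":0,"xyz":[0.335,-0.224,-0.092],"rotvec":[0,0,0.056]},{"finger_gap":0,"xyz":[0.37,-0.247,-0.092],"rotvec":[0,0,0.056]},{"finger_gap":0,"xyz":[0.405,-0.271,-0.092],"rotvec":[0,0,0.056]},{"finger_gap":0,"xyz":[0.44,-0.295,-0.092],"rotvec":[0,0,0.056]},{"finger_gap":0,"xyz":[0.475,-0.318,-0.092],"rotvec":[0,0,0.056]},{"finger_gap":0,"xyz":[0.511,-0.342,-0.092],"rotvec":[0,0,0.056]},{"finger_gap":0,"xyz":[0.511,-0.342,-0.092],"rotvec":[0,0,0.056]},{"finger_gap":0,"xyz":[0.511,-0.342,-0.092],"rotvec":[0,0,0.056]}]'

```text
t: 1.6
ee_pos: [0.5698, -0.1317, 0.3394]
eef_rot: [0.994, 0.111, -0.0, -0.001]
contact_force: [-0.2, 0.4, -0.0]
gripper_width: -0.0004
finger_force: 0.0
```

```bash
python3 - <<'E'
from h import *
q=np.load("q.npy");s=arm.state();I=arm.capture("wrist");cv2.imwrite("pics/w1.png",I)
print(s['t'],s['ee_pos'],Ro.from_quat(s["eef_rot"]).as_matrix().round(3))
print("pred hole pt, eye",wproj(m2w(q,[[.055,-.2,.175],[.055,-.21,.262],[.069,-.2,.186]]),s), "tip",wproj(s["ee_pos"]+Ro.from_quat(s["eef_rot"]).apply([0,0,.017]),s))
E
```

```text
1.6 [ 0.56983655 -0.13174953  0.33939356] [[ 0.976  0.22  -0.001]
 [ 0.22  -0.976  0.001]
 [-0.    -0.001 -1.   ]]
pred hole pt, eye [[247.34920678 181.98377661]
 [258.65089736 210.43163941]
 [247.07432547 170.17072694]] tip [[256.94984381 243.72874588]]
```

View pics/w1.png

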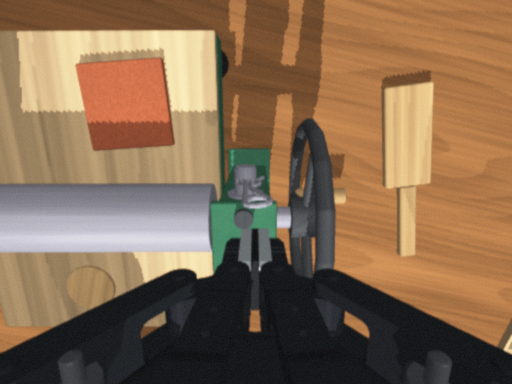

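The wrist view shows the right upright's green cap at (243,220), the pin end at (245,172), the clip around (257,198) and the fingertips at (256,235). I zoom in on the clip.

```bash
python3 - <<'E'
import cv2
I=cv2.imread("pics/w1.png")[150:240,205:305]
cv2.imwrite("pics/w1c.png",cv2.resize(I,None,fx=6,fy=6,interpolation=cv2.INTER_CUBIC))
E
```

```text
(no output)
```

View pics/w1c.png

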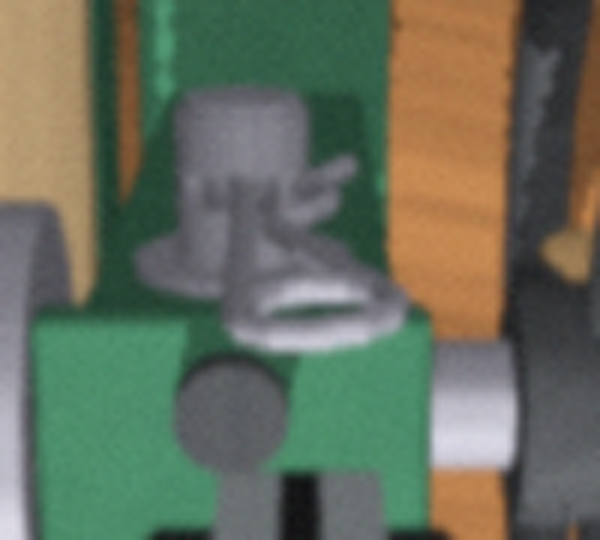

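>>> jog_arm --increments '[{"finger_gap":0,"xyz":[0,0.002,0.03]},{"finger_gap":0,"xyz":[0,0.002,0.05]},{"finger_gap":0,"xyz":[0,0.002,0.056]},{"finger_gap":0,"xyz":[0,0.002,0.059]},{"finger_gap":0,"xyz":[0,0.002,0.062]},{"finger_gap":0,"xyz":[0,0.002,0.064]},{"finger_gap":0,"xyz":[0,0.002,0.066]},{"finger_gap":0,"xyz":[0,0.002,0.066]}]'

```text
t: 2.32
ee_pos: [0.5708, -0.1379, 0.2775]
eef_rot: [0.994, 0.108, 0.003, 0.001]
contact_force: [-0.1, 0.7, 4.5]
gripper_width: -0.0002
finger_force: 2.1
```

```bash
python3 - <<'E'
from h import *
I=arm.capture("wrist")
s=arm.state();print(s['t'],s['ee_pos'],s['contact_force'],s['wrist_torque'],Ro.from_quat(s["eef_rot"]).as_matrix().round(3))
I=I[120:270,180:340]
cv2.imwrite("pics/w2.png",cv2.resize(I,None,fx=4,fy=4,interpolation=cv2.INTER_CUBIC))
E
```

```text
2.3667 [ 0.57067873 -0.13779644  0.27748573] [ 0.30314835 -0.46110251  4.99477814] [-0.03584961 -0.09509274 -0.02035722] [[ 0.977  0.215  0.006]
 [ 0.215 -0.977 -0.002]
 [ 0.006  0.003 -1.   ]]
```

View pics/w2.png

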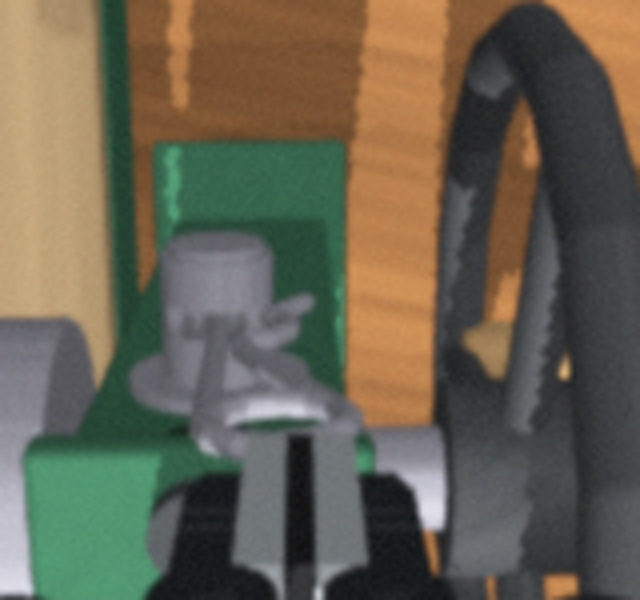

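The fingertips are resting on the right eye, at crop (300,450), about 3 mm too far to machine -y of the eye centre at (277,430). I lift, shift and press again.

>>> jog_arm --increments '[{"finger_gap":0,"xyz":[0,0,-0.008]},{"finger_gap":0,"xyz":[0.003,-0.003,-0.008]},{"finger_gap":0,"xyz":[0.003,-0.003,-0.003]},{"finger_gap":0,"xyz":[0.003,-0.003,0.002]},{"finger_gap":0,"xyz":[0.003,-0.003,0.004]},{"finger_gap":0,"xyz":[0.003,-0.003,0.006]},{"finger_gap":0,"xyz":[0.003,-0.003,0.007]},{"finger_gap":0,"xyz":[0.003,-0.003,0.007]}]'

```text
t: 3.03
ee_pos: [0.5719, -0.1333, 0.268]
eef_rot: [0.994, 0.108, 0.001, 0.0]
contact_force: [0.4, 0.8, 5.3]
gripper_width: 0.0001
finger_force: 2.2
```

>>> jog_arm --increments '[{"finger_gap":0,"xyz":[0,0,0.001]},{"finger_gap":0,"xyz":[0,0,0.002]},{"finger_gap":0,"xyz":[0,0,0.003]},{"finger_gap":0,"xyz":[0,0,0.003]}]'

```text
t: 3.37
ee_pos: [0.5703, -0.1329, 0.2631]
eef_rot: [0.994, 0.108, -0.001, -0.0]
contact_force: [-0.4, -0.1, 0.3]
gripper_width: -0.0002
finger_force: 0.0
```

>>> jog_arm --increments '[{"finger_gap":0,"xyz":[0,0,0.002]},{"finger_gap":0,"xyz":[0,0,0.004]},{"finger_gap":0,"xyz":[0,0,0.006]},{"finger_gap":0,"xyz":[0,0,0.006]}]'

```text
t: 3.7
ee_pos: [0.5722, -0.1339, 0.2596]
eef_rot: [0.994, 0.108, 0.001, 0.001]
contact_force: [0.5, -0.3, 6.0]
gripper_width: 0.0003
finger_force: 2.7
```

>>> jog_arm --increments '[{"finger_gap":0,"xyz":[0,0,0.002]},{"finger_gap":0,"xyz":[0,0,0.005]},{"finger_gap":0,"xyz":[0,0,0.005]}]'

```text
t: 3.95
ee_pos: [0.5748, -0.1354, 0.2582]
eef_rot: [0.994, 0.108, 0.005, 0.003]
contact_force: [0.5, -2.3, 14.3]
gripper_width: -0.0002
finger_force: 6.7
```

>>> jog_arm --increments '[{"finger_gap":0,"xyz":[0,0,-0.03]},{"finger_gap":0,"xyz":[0,0,-0.07]},{"finger_gap":0,"xyz":[0,0,-0.08]},{"finger_gap":0,"xyz":[0,0,-0.08]}]'

```text
t: 4.28
ee_pos: [0.5733, -0.134, 0.3377]
eef_rot: [0.994, 0.108, 0.004, 0.002]
contact_force: [-0.2, -0.1, 0.2]
gripper_width: -0.0001
finger_force: 0.0
```

```bash
python3 - <<'E'
from h import *
I=arm.capture("wrist");s=arm.state()
q=np.load("q.npy")
print(s['t'],s['ee_pos'],wproj(m2w(q,[[.055,-.2,.175],[.055,-.21,.245],[.055,-.21,.262]])))
cv2.imwrite("pics/w3.png",cv2.resize(I[140:240,195:315],None,fx=5,fy=5,interpolation=cv2.INTER_CUBIC))
print(rel([.4750,.2763,.34]))
E
```

```text
4.3333 [ 0.57186672 -0.13354061  0.33474408] [[244.49329094 185.26537317]
 [255.13760878 207.51317874]
 [255.26364323 215.08262995]]
[-0.0064261  -0.42107294 -0.00603277]
```

View pics/w3.png

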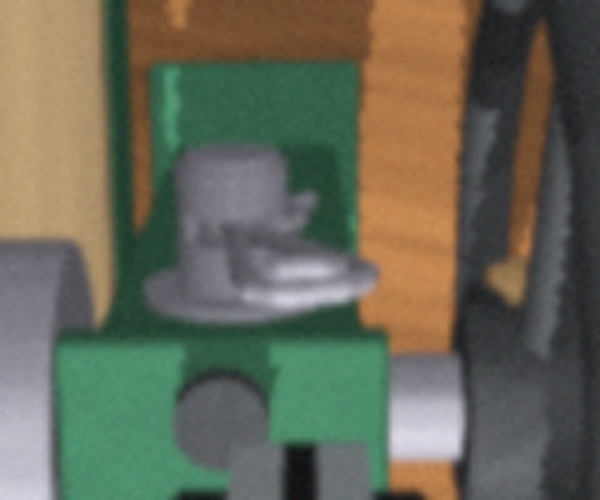

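The right clip is down: the eye top moved to crop (308,300), the tip travelled about 19 mm, there was a force drop at the snap and then a stiff stop at 14 N. On to the left clip.

>>> jog_arm --increments '[{"finger_gap":0,"xyz":[0,-0.035,-0.006]},{"finger_gap":0,"xyz":[0,-0.075,-0.006]},{"finger_gap":0,"xyz":[-0.002,-0.115,-0.006]},{"finger_gap":0,"xyz":[-0.002,-0.155,-0.006]},{"finger_gap":0,"xyz":[-0.002,-0.195,-0.006]},{"finger_gap":0,"xyz":[-0.004,-0.235,-0.006]},{"finger_gap":0,"xyz":[-0.004,-0.275,-0.006]},{"finger_gap":0,"xyz":[-0.004,-0.315,-0.006]},{"finger_gap":0,"xyz":[-0.004,-0.355,-0.006]},{"finger_gap":0,"xyz":[-0.004,-0.395,-0.006]},{"finger_gap":0,"xyz":[-0.004,-0.42,-0.006]},{"finger_gap":0,"xyz":[-0.004,-0.42,-0.006]},{"finger_gap":0,"xyz":[-0.004,-0.42,-0.006]},{"finger_gap":0,"xyz":[-0.004,-0.42,-0.006]}]'

```text
t: 5.5
ee_pos: [0.476, 0.2752, 0.3371]
eef_rot: [0.994, 0.108, -0.002, 0.001]
contact_force: [-0.2, 0.4, -0.2]
gripper_width: 0.0001
finger_force: 0.0
```

```bash
python3 - <<'E'
from h import *
I=arm.capture("wrist");s=arm.state();print(s['ee_pos'],Ro.from_quat(s["eef_rot"]).as_matrix().round(3))
q=np.load("q.npy")
print(wproj(m2w(q,[[.055,.21,.262],[.069,.2,.186]])),wproj(s["ee_pos"]+Ro.from_quat(s["eef_rot"]).apply([0,0,.017])),rel([.477,.2763,.28]))
cv2.imwrite("pics/w4.png",cv2.resize(I[140:240,195:315],None,fx=5,fy=5,interpolation=cv2.INTER_CUBIC))
E
```

```text
[0.47638199 0.27483307 0.3375515 ] [[ 0.977  0.214 -0.003]
 [ 0.214 -0.977 -0.002]
 [-0.003  0.001 -1.   ]]
[[254.36758372 205.50900444]
 [264.9468533  165.90857363]] [[256.94414257 243.72014496]] [ 0.00108507 -0.00137943  0.05754675]
```

View pics/w4.png

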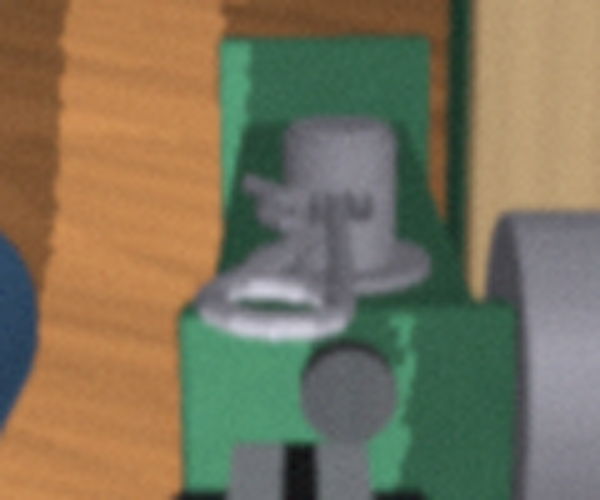

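The left eye top is at crop (275,328), full-frame (250,205.6). It needs about 3 mm of shift to machine +y, and then I press.

>>> jog_arm --increments '[{"finger_gap":0,"xyz":[-0.001,-0.003,0.03]},{"finger_gap":0,"xyz":[-0.001,-0.003,0.05]},{"finger_gap":0,"xyz":[-0.001,-0.003,0.054]},{"finger_gap":0,"xyz":[-0.001,-0.003,0.057]},{"finger_gap":0,"xyz":[-0.001,-0.003,0.06]},{"finger_gap":0,"xyz":[-0.001,-0.003,0.062]},{"finger_gap":0,"xyz":[-0.001,-0.003,0.064]},{"finger_gap":0,"xyz":[-0.001,-0.003,0.064]}]'

```text
t: 6.22
ee_pos: [0.4769, 0.2794, 0.2779]
eef_rot: [0.994, 0.108, 0.003, -0.001]
contact_force: [-0.0, 0.6, 3.4]
gripper_width: -0.0
finger_force: 1.7
```

>>> jog_arm --increments '[{"finger_gap":0,"xyz":[0,0,0.002]},{"finger_gap":0,"xyz":[0,0,0.004]},{"finger_gap":0,"xyz":[0,0,0.006]},{"finger_gap":0,"xyz":[0,0,0.006]}]'

```text
t: 6.55
ee_pos: [0.4774, 0.28, 0.2728]
eef_rot: [0.994, 0.108, 0.003, -0.001]
contact_force: [-0.6, -0.3, 5.6]
gripper_width: 0.0
finger_force: 2.8
```

>>> jog_arm --increments '[{"finger_gap":0,"xyz":[0,0,0.002]},{"finger_gap":0,"xyz":[0,0,0.004]},{"finger_gap":0,"xyz":[0,0,0.006]},{"finger_gap":0,"xyz":[0,0,0.006]}]'

```text
t: 6.88
ee_pos: [0.477, 0.2794, 0.266]
eef_rot: [0.994, 0.108, 0.003, -0.001]
contact_force: [1.1, -0.8, 0.8]
gripper_width: -0.0001
finger_force: 0.3
```

>>> jog_arm --increments '[{"finger_gap":0,"xyz":[0,0,0.002]},{"finger_gap":0,"xyz":[0,0,0.004]},{"finger_gap":0,"xyz":[0,0,0.005]},{"finger_gap":0,"xyz":[0,0,0.005]}]'

```text
t: 7.22
ee_pos: [0.4762, 0.2798, 0.2597]
eef_rot: [0.994, 0.108, 0.002, -0.001]
contact_force: [-0.0, 0.7, 6.9]
gripper_width: 0.0001
finger_force: 3.2
```

>>> jog_arm --increments '[{"finger_gap":0,"xyz":[0,0,0.002]},{"finger_gap":0,"xyz":[0,0,0.005]},{"finger_gap":0,"xyz":[0,0,0.005]}]'

```text
t: 7.47
ee_pos: [0.4789, 0.2817, 0.2584]
eef_rot: [0.994, 0.108, 0.006, -0.003]
contact_force: [-0.2, 3.8, 15.5]
gripper_width: -0.0001
finger_force: 7.4
```

>>> jog_arm --increments '[{"finger_gap":0,"xyz":[0,0,-0.03]},{"finger_gap":0,"xyz":[0,0,-0.07]},{"finger_gap":0,"xyz":[0,0,-0.1]},{"finger_gap":0,"xyz":[-0.04,0.03,-0.1]},{"finger_gap":0,"xyz":[-0.08,0.06,-0.1]},{"finger_gap":0,"xyz":[-0.1,0.1,-0.1]},{"finger_gap":0,"xyz":[-0.1,0.12,-0.1]},{"finger_gap":0,"xyz":[-0.1,0.12,-0.1]}]'

```text
t: 8.13
ee_pos: [0.4016, 0.1353, 0.3524]
eef_rot: [0.994, 0.106, -0.001, 0.002]
contact_force: [0.4, -0.1, 0.1]
gripper_width: -0.0002
finger_force: 0.0
```

```bash
python3 - <<'E'
from h import *
q=np.load("q.npy")
out=[]
for n in("top","scene"):
    I=arm.capture(n)
    for y in(.21,-.21):
        u=proj(n,m2w(q,[[.055,y,.262]]))[0];x,y0=int(u[0])-30,int(u[1])-22
        out.append(cv2.resize(I[y0:y0+50,x:x+66],None,fx=6,fy=6,interpolation=cv2.INTER_CUBIC))
cv2.imwrite("pics/crop2.png",np.vstack([np.hstack(out[:2]),np.hstack(out[2:])]))
for y in(.2,-.2):
  for z in(.245,.262): print(y,z,proj("scene",m2w(q,[[.055,y*1.05,z]])))
E
```

```text
0.2 0.245 [[357.93997022 218.378854  ]]
0.2 0.262 [[359.46886797 213.17732586]]
-0.2 0.245 [[219.79483953 141.95149614]]
-0.2 0.262 [[219.54018909 136.85131904]]
```

View pics/crop2.png

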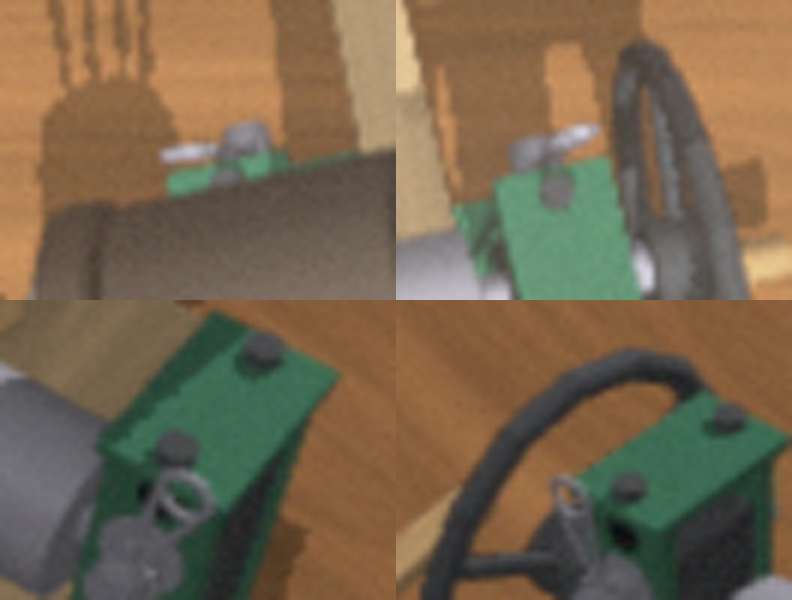

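Both eye tops dropped by about 5.4 px in the scene view, from crop row 437 to 470 (left) and 443 to 475 (right). That is about 17 to 18 mm, so both clips are home, and the robot is clear of everything.

```bash
python3 -c "
from rig import arm
print(arm.hand_in())"
```

```text
the job is handed in; nothing more can be done
None
```

I pushed both clips down until they snapped and met a firm stop. The camera shows each dropped about 17 mm, so they look fully home. The arm was clear and the bystanders left alone when I handed in at about 8 s; no verdict came back.

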